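# Build the catch stack, then hold the fixture leaf at its balance point

## Robot

A 6-joint arm with a two-finger parallel gripper is mounted at the origin on the work surface. World frame = base frame: x ahead of the robot, y to its left, z up, the work surface at z = 0. Lengths are in mm, angles in degrees, forces in N, time in s.
With the tool pointing down it reaches from about 275 to 725 mm from the base axis. Payload 5.6 kg.
Tool frame: the origin (TCP) lies at the centre of the arm's flange, where the gripper is bolted on; the fingertips stand 173 mm ahead of it and the grasp point (between the pads) lies 155 mm ahead of it (bot.grasp_offset is the z of the grasp point in the tool frame, in mm); z points along the fingers, x is the direction in which the jaws open and shut, and the axes are right-handed (so a half turn about z gives the same grasp; the last joint's range is limited). The gripper opens to 85 mm and grips with 20 to 120 N. Pads are 22 mm wide; open, the fingers measure 114 mm over their backs; the gripper's body (76 mm by 85 mm) begins 54 mm behind the grasp point. The pads swing forward as they close: fully open they stand 13 mm farther back than shut.
Start: joints at [90.333, 14.616, 6.199, 0, -81.583, -16.306], TCP at [151.334, 528.764, 404.683] pointing down, gripper open.
Joint ranges: [-168.99, 168.99], [-69.2, 112.95], [-62.41, 85.93], [-164.36, 98.24], [-168.68, -3.75], [-174.98, 174.98]. Speed limits (degrees/s): [147.25, 147.25, 180, 180, 180, 180].

## Interface

Orientations are given as a 3x3 rotation matrix whose columns are the frame's x, y, z axes.
In Python, from station import bot gives the robot as it stands.
- The arm moves only by the tool play_rows, never from a script. Its argument "commands" is a list that holds one entry, the list of rows, each a list of 4 numbers: the shift along the tool's x, y, z in mm, then the turn about the tool's z in rad. A call has 1 to 8 rows; each row is the pose to reach, as a shift and turn from the pose commanded when the call began, along the tool's axes at that moment; what a row does not reach only later rows make up. A row lasts 1/10 s, in which the tool goes at most 50 mm and 8.59 degrees, less where a joint would pass 70% of its speed; a pose out of reach is approached as far as the arm can. A call with a gripper value outside its range is refused whole. "jaw" is the closure, from 0 (fully open) to 1 (shut), set as the call begins (left out, the last holds). The fingers move at their own pace and stop on an object; "force" is the grip in N (left out, the last holds). Time passes only in rows, so rows that repeat a pose let the fingers close. It gives the time, the measured TCP pose, the force and the opening at its end, in the units of the state.
- bot.sense(): the state, without advancing time (a new reading comes with each control period).
- bot.capture(name): name is "scene" or "top" or "wrist"; returns (picture, depth): 420x560x3 uint8, blue, green, red; 420x560 float32, mm along the optical axis (not along the pixel's ray), 0 where there is no reading.
- bot.camera_params(name): a dict with "vertical_fov" (degrees; the focal length in pixels is half the picture's height over the tangent of half this angle, whatever the lens; pixels are square), "cx", "cy" (the principal point, pixels), "R" (3x3) and "t" (3): a world point X has camera coordinates R X + t; the wrist camera has in their place "T_tool_cam" (4x4, takes a point from camera to tool coordinates, whose origin is the TCP and whose axes are the tool frame's). Camera axes: x right, y down, z forward; pixel columns grow to the right and rows downward; lengths in mm; the calibration is good to about 2 mm. A picture is of the moment at which its call begins: read the wrist's pose just before it. camera_params takes no time and is no camera call.
- bot.job_done(): hands the job in, once; it reports no verdict.
Trained networks look in the newest picture that a camera, given by its name, has taken for a name from the list of things; names that differ only in an ending like _2 or _b are one class to them, and where a whole thing is asked for, a point or a joint stands for the part that bears it (a point fixed in the world has none). Each returns a list of dicts, best first, with "p" (0 to 1); they miss things now and then, are a little off and sometimes report something else, mostly with a low value. They report only what shows in the picture. A call takes as long as a camera call. They do not tell look-alikes from the thing itself.
- bot.silhouettes(camera, target): "pixels" (420x560 bool, what is visible of it).
- bot.place_of(camera, target): "position" ([x, y, z] in mm, in world coordinates, good to about 4 mm: a listed point, or the origin of a listed thing).
The state is a dict: "time_s": time; "joints": joint angles; "joint_velocities": joint speeds; "effort": joint torques, N m; "position": TCP position; "tool_rot": TCP orientation; "force": force on the tool from outside, world axes, zero at the start; "torque": the same for the moment, N m; "gripper_width": finger opening in mm.
Only numpy, scipy, OpenCV 4.12 (cv2) and the standard library are available. Lean on these libraries where they do the work, as an engineer would, in place of code of your own. Each camera call takes 0.05 s, during which the arm holds its last target.

## Task

Build up the catch stack on the weld fixture: set the larger closed steel packer squarely and centred on the fixture's stop block, long side along the block's long side, then the smaller one squarely and centred on top of it, and let go of them. Then take the hinged leaf by its round grab bar, swing it up without letting it drop or tip over, and finish still gripping the bar with the leaf standing still at its balance point, plumb upright over the hinge, so that a mate can fit its stay. Leave the other things on the bench where they are.

Things in the scene. Friction and masses are not known exactly. Their poses are not given: they have to be found in the camera images.
- large_mid (a point): centre (half-way up) of the larger packer: a closed block of capped steel box section, 90 (its x) x 60 (its y) x 40 mm (its z, up), 0.35 to 0.7 kg, starting on the bench left of the fixture. The packers may lie in either order, one nearer the robot than the other.
- small_mid (a point): centre (half-way up) of the smaller packer: the same make, 75 (its x) x 50 (its y) x 34 mm (its z, up), 0.25 to 0.5 kg, starting on the bench left of the fixture.
- block_top (a point): centre of the top face of the stop block, a steel block 100 (x) x 70 (y) x 40 mm fixed on the fixture's 10 mm base plate; its top is 50 mm above the bench. Its axes are the fixture's: x along the block's long side and along the hinge line, y from the hinge to the block, z up. The block's centre is 110 mm from the hinge line. The fixture (base plate 190 x 310 mm) is fixed to the bench.
- hinge (a point): middle of the leaf's hinge line, 75 mm above the bench, fixture axes (hinge line along x). The hinge lugs beside it stand 90 mm high.
- bar (a point): middle of the grab bar: round, 14 mm across, parallel to the hinge line (its x), 190 mm from it, joined to the leaf by two 10 mm stays at its ends, 100 mm clear between them; a 48 mm gap lies between the bar and the leaf's edge. At the start the bar is on the side of the hinge away from the stop block, level with the hinge, 75 mm above the bench. The bar may turn in the grip while the leaf swings.
- leaf (a joint): angle of the leaf about its hinge (rad): 0 lying level on its rest posts (start), growing as the bar rises; 1.571 upright, where its weight is right over the hinge: its balance point. Plate 120 x 125 x 8 mm, 0.5 to 0.9 kg with its bar. The hinge is free and nearly frictionless: let go, the leaf falls back, or past upright it falls onto the stack side.
- bush: steel shouldered bush, 22 mm across, 26 mm tall, standing between the two packers; to be left alone (origin on its underside)
- bracket: steel angle bracket, legs 55 mm, 50 mm wide, near the robot, in front of the fixture and to its left; to be left alone (origin on its underside)
- bracket2: steel angle bracket, legs 60 mm, 60 mm wide, left of the packers; to be left alone (origin on its underside)
- hammer: hammer lying right of the fixture; to be left alone (origin on its underside)
- driver: screwdriver lying in front of the fixture, near the robot; to be left alone (origin on its underside)
- flatbar: flat steel bar 150 x 30 x 6 mm, in front of the fixture, near the robot; to be left alone (origin on its underside)
Not all that is in view belongs to the job. What is shaped like the part that bears large_mid but yellow is not meant. Leave any turquoise look-alike of the part that bears small_mid alone.

How it is judged:
By the outcome, as a careful person would: the job done as asked, in the order asked, and still so for the second after the job is handed in, while the arm keeps its last pose, push and grip.
It also fails if it takes over 72 s, if anything falls off the work surface, if the arm or the gripper's body presses on something with over 40 N, if the wrist force passes 120 N, or if a joint passes its speed limit or range.

## Working session

There is one attempt and no reset: what is moved stays moved. The work goes in short steps, Python scripts to look and compute and a tool call to move; the robot and the scene stay as the last step left them, time stands still between calls to the robot, and variables do not carry over. Pictures are saved under pics/ and viewed, and the job is handed in when it is done.

Besides the shell and the picture viewer there is one more tool, called after "Request:" as name(argument=value, ...) on one line, values as JSON. play_rows: Moves the arm, as the interface text tells. Its arguments: {"type":"object","properties":{"commands":{"type":"array"},"jaw":{"type":"number"},"force":{"type":"number"}},"required":["commands"]}

```bash
ls; mkdir -p pics
python3 - <<'E'
from station import bot
import cv2,numpy as np
s=bot.sense();print(s['time_s'],s['position'],s['tool_rot'],s['force'],s['gripper_width'])
for c in('scene','top','wrist'):
    p,d=bot.capture(c);cv2.imwrite(f'pics/{c}0.png',p);np.save(f'pics/{c}0.npy',d)
    print(c,bot.camera_params(c))
for t in('large_mid','small_mid','block_top','hinge','bar','bush','bracket','bracket2','hammer'):
    for c in('scene','top'):
        print(t,c,[(np.round(r['position'],0).tolist(),round(r['p'],2)) for r in bot.place_of(c,t)])
print(bot.sense()['time_s'])
E
```

```text
pics
0.0 [151.23792692 528.63221241 403.79616306] [[-2.75226454e-01 -9.61379315e-01 -4.59923545e-04]
 [-9.61377602e-01  2.75226832e-01 -1.81606341e-03]
 [ 1.87250909e-03 -5.76684963e-05 -9.99998245e-01]] [0.15960367 0.79190467 0.11591184] 85.27155809318234
scene {'vertical_fov': 53.77372992502198, 'cx': 282.685545041908, 'cy': 212.24367754411278, 'R': array([[-8.47202933e-01,  5.31269332e-01,  2.93812753e-04],
       [ 3.65713250e-01,  5.83595444e-01, -7.25031155e-01],
       [-3.85358285e-01, -6.14141070e-01, -6.88716007e-01]]), 't': array([ 427.67015845, -135.51457667, 1274.56477086])}
top {'vertical_fov': 57.12580756824476, 'cx': 278.0546734056712, 'cy': 204.24747144847834, 'R': array([[ 0.02827499, -0.99959964,  0.00104582],
       [-0.98307347, -0.02799696, -0.18106001],
       [ 0.1810168 ,  0.00409135, -0.98347149]]), 't': array([  25.42015509,  488.30430402, 1065.69865279])}
wrist {'vertical_fov': 63.133919354520046, 'cx': 285.69956514706956, 'cy': 207.68255578915583, 'T_tool_cam': array([[ 9.99999101e-01, -8.61107287e-04, -1.02771140e-03,
         1.01722636e+00],
       [ 1
[... 658 characters left out ...]
.0], 0.94)]
hinge scene [([590.0, -39.0, 75.0], 0.68)]
hinge top [([593.0, -37.0, 76.0], 0.97)]
bar scene [([556.0, -230.0, 77.0], 0.8)]
bar top [([556.0, -226.0, 75.0], 0.98), ([608.0, 284.0, 16.0], 0.57)]
bush scene [([532.0, 277.0, -0.0], 0.68)]
bush top [([532.0, 279.0, -1.0], 0.38)]
bracket scene [([522.0, 470.0, 1.0], 0.82), ([361.0, 133.0, 1.0], 0.77)]
bracket top [([363.0, 134.0, 1.0], 0.71), ([520.0, 469.0, 5.0], 0.64)]
bracket2 scene [([522.0, 470.0, 1.0], 0.82), ([361.0, 133.0, 1.0], 0.77)]
bracket2 top [([363.0, 134.0, 1.0], 0.71), ([520.0, 469.0, 5.0], 0.64)]
hammer scene [([518.0, -424.0, 3.0], 0.56)]
hammer top [([522.0, -427.0, -1.0], 0.85), ([359.0, -193.0, 1.0], 0.51)]
1.05
```

View pics/top0.png

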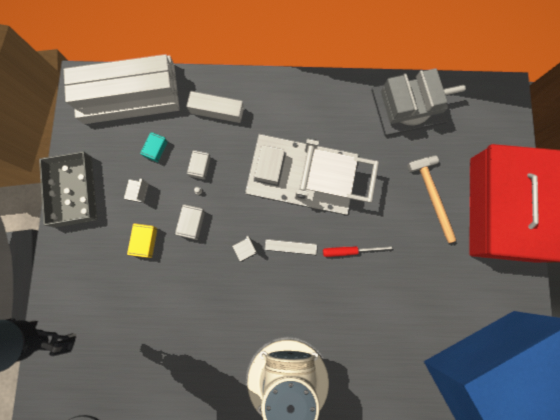

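View pics/scene0.png

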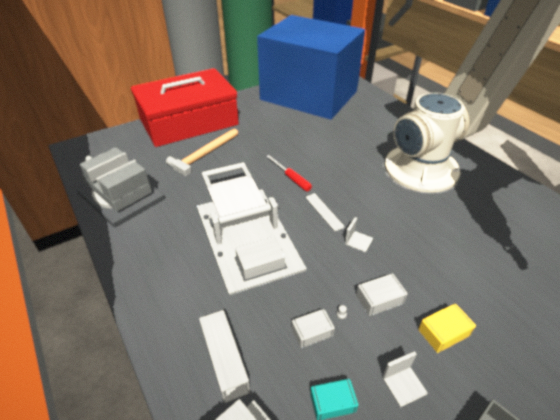

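View pics/wrist0.png

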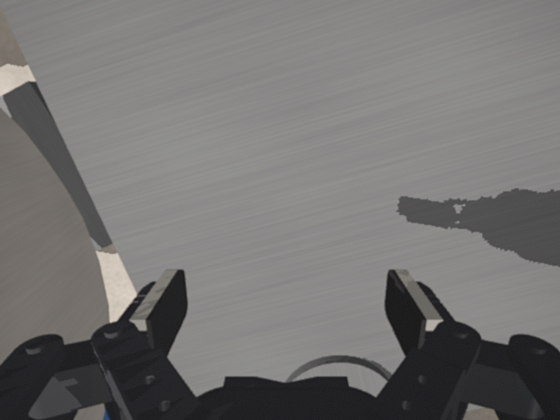

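The top view shows the grey large packer at about (190,222), the small one at (199,164) and the bush at (198,190). The stop block is at (268,163) and the bar at (366,180). Yellow (142,240) and turquoise (153,147) are decoys. Next I'll measure the poses precisely.

```bash
cat > h.py <<'E'
from station import bot
import cv2,numpy as np
GO=bot.grasp_offset
def cloud(c,d,s=None):
    P=bot.camera_params(c);f=210/np.tan(np.radians(P['vertical_fov']/2))
    v,u=np.mgrid[0:420,0:560]
    X=np.stack([(u-P['cx'])/f*d,(v-P['cy'])/f*d,d],-1)
    if c=='wrist':
        T=P['T_tool_cam'];X=X@T[:3,:3].T+T[:3,3]
        X=X@np.array(s['tool_rot']).T+np.array(s['position'])
    else: X=(X-P['t'])@P['R']
    X[d<=0]=np.nan
    return X
def rect(X,c,z,tol=8,r=75):
    m=(abs(X[...,2]-z)<tol)&(np.hypot(X[...,0]-c[0],X[...,1]-c[1])<r)
    n,l,st,ce=cv2.connectedComponentsWithStats(m.astype(np.uint8))
    if n<2:return None
    k=1+np.argmax(st[1:,4]);p=X[l==k]
    (cx,cy),(w,h),a=cv2.minAreaRect(p[:,:2].astype(np.float32))
    if w<h:w,h,a=h,w,a+90
    a=(a+90)%180-90
    return dict(c=(round(cx,1),round(cy,1)),mean=np.round(p.mean(0),1).tolist(),wh=(round(w,1),round(h,1)),long_ang=round(a,2),n=len(p))
def shot(name,c='wrist'):
    s=bot.sense();p,d=bot.capture(c);cv2.imwrite(f'pics/{name}.png',p);np.save(f'pics/{name}.npy',d);return s,p,d,cloud(c,d,s)
def toolmove(dst_grasp,yaw,s=None):
    """dst_grasp world xyz for grasp point; yaw=desired world angle deg of tool x (mod 180). prints shift,turn"""
    s=s or bot.sense();R=np.array(s['tool_rot']);p=np.array(s['position'])
    D=R.T@(np.array(dst_grasp)-np.array([0,0,-GO])-p)
    cur=np.degrees(np.arctan2(R[1,0],R[0,0]))
    dy=(yaw-cur+90)%180-90
    return np.round(D,1),'turn',round(-np.radians(dy),4),'j6',round(s['joints'][5],1)
E
python3 - <<'E'
from h import *
print(GO)
for c in('top','scene'):
    X=cloud(c,np.load(f'pics/{c}0.npy'))
    print(c,'bench',np.nanmedian(X[300:320,150:200,2]))
    print('large',rect(X,(435,297),40)); print('small',rect(X,(608,283),34)); print('block',rect(X,(612,66),50,8,70))
    print('hinge',rect(X,(575,-90),78,8,150)); print('bar',rect(X,(556,-228),80,8,70))
print(bot.sense()['joints'])
E
```

```text
154.70000000000002
top bench -0.615395659289361
large {'c': (431.8, 293.4), 'mean': [431.1, 292.7, 39.3], 'wh': (90.1, 60.0), 'long_ang': -11.18, 'n': 653}
small {'c': (606.5, 280.1), 'mean': [605.2, 279.5, 33.2], 'wh': (75.8, 50.6), 'long_ang': -9.3, 'n': 421}
block {'c': (608.6, 67.4), 'mean': [607.4, 67.6, 49.4], 'wh': (100.4, 70.3), 'long_ang': -10.7, 'n': 800}
hinge {'c': (577.0, -132.4), 'mean': [574.0, -117.0, 78.8], 'wh': (208.3, 141.8), 'long_ang': 82.32, 'n': 2450}
bar {'c': (558.1, -207.0), 'mean': [556.6, -218.4, 79.5], 'wh': (121.6, 54.5), 'long_ang': -8.95, 'n': 310}
scene bench -0.3478877990730245
large {'c': (435.4, 295.0), 'mean': [438.0, 296.7, 38.9], 'wh': (90.6, 61.5), 'long_ang': -11.8, 'n': 1007}
small {'c': (609.8, 280.7), 'mean': [611.5, 283.2, 33.1], 'wh': (75.1, 51.9), 'long_ang': -9.74, 'n': 846}
block {'c': (611.9, 68.8), 'mean': [613.8, 71.5, 49.0], 'wh': (100.0, 72.8), 'long_ang': -10.83, 'n': 1058}
hinge {'c': (576.2, -126.6), 'mean': [581.1, -106.7, 78.4], 'wh': (212.9, 174.5), 'long_ang': 79.88, 'n': 2279}
bar {'c': (561.7, -206.9), 'mean': [558.3, -217.5, 78.4], 'wh': (120.4, 51.0), 'long_ang': -11.61, 'n': 256}
[ 9.03313963e+01  1.46169913e+01  6.19836907e+00 -2.64063274e-03
 -8.15837012e+01 -1.63065190e+01]
```

Run:
```python
from h import *
print(toolmove((433,294,190),79))
```

```text
(array([ 148.2, -335.4,   60. ]), 'turn', np.float64(-0.0868), 'j6', np.float64(-16.3))
```

Request:
play_rows(commands=[[[10,-22,4,-0.01],[30,-70,12,-0.02],[52,-118,21,-0.03],[74,-167,30,-0.05],[96,-216,39,-0.06],[118,-265,48,-0.07],[138,-311,56,-0.08],[148,-335,60,-0.087]]], jaw=0, force=60)

```text
time_s: 1.85
position: [434.0, 292.6, 344.6]
tool_rot: [[-0.19, -0.982, 0.0], [-0.982, 0.19, 0.0], [-0.0, -0.0, -1.0]]
force: [-0.1, 0.8, -0.5]
gripper_width: 85.6
```

Request:
play_rows(commands=[[[0,0,0,0],[0,0,0,0]]])

```text
time_s: 2.05
position: [433.4, 293.5, 344.4]
tool_rot: [[-0.193, -0.981, -0.0], [-0.981, 0.193, -0.0], [0.001, 0.0, -1.0]]
force: [-0.3, 0.5, 0.8]
gripper_width: 85.3
```

```bash
cat > look.py <<'E'
import sys
from h import *
n=sys.argv[1];s,p,d,X=shot(n)
print(np.round(s['time_s'],2),np.round(s['position'],1),np.round(s['force'],1),s['gripper_width'],'v',np.round(np.abs(s['joint_velocities']).max(),2),'yaw',np.degrees(np.arctan2(s['tool_rot'][1][0],s['tool_rot'][0][0])))
E
cat > l1.py <<'E'
exec(open('look.py').read())
print(rect(X,(433,294),40)); print('small',rect(X,(608,281),34))
r=rect(X,(433,294),40)
print(toolmove((*r['c'],20),r['long_ang']+90))
E
python3 l1.py l1
```

```text
2.05 [433.4 293.5 344.4] [-0.3  0.5  0.8] 85.27052916459544 v 2.54 yaw -101.14175996744697
{'c': (433.0, 294.8), 'mean': [435.9, 294.2, 40.5], 'wh': (89.8, 60.2), 'long_ang': -11.05, 'n': 7421}
small {'c': (575.2, 287.3), 'mean': [574.7, 287.0, 33.6], 'wh': (49.7, 10.9), 'long_ang': 78.36, 'n': 1203}
(array([ -0.6,  -0.2, 170. ]), 'turn', np.float64(0.0002), 'j6', np.float64(27.6))
```

View pics/l1.png

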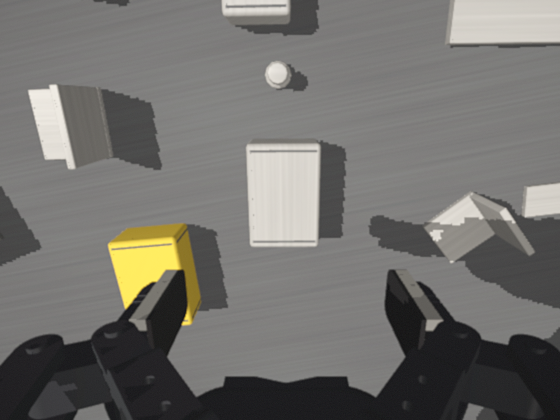

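The large packer is centred at px (283,193), with the yellow decoy clear of the jaws. I'll descend and grasp.

Request:
play_rows(commands=[[[0,0,20,0],[-0.5,0,60,0],[-0.5,0,100,0],[-0.5,0,135,0],[-0.5,0,156,0],[-0.5,0,166,0],[-0.5,0,168,0],[-0.5,0,168,0]]])

```text
time_s: 2.9
position: [432.8, 295.7, 177.6]
tool_rot: [[-0.189, -0.982, 0.001], [-0.982, 0.189, 0.001], [-0.001, -0.001, -1.0]]
force: [-0.2, 0.2, -0.5]
gripper_width: 85.2
```

Request:
play_rows(commands=[[[0,0,0,0],[0,0,0,0],[0,0,0,0],[0,0,0,0],[0,0,0,0]]], jaw=1, force=70)

```text
time_s: 3.4
position: [433.2, 295.2, 178.2]
tool_rot: [[-0.19, -0.982, 0.002], [-0.982, 0.19, 0.002], [-0.002, -0.002, -1.0]]
force: [-1.0, 0.8, 6.7]
gripper_width: 59.0
```

Run:
```python
from h import *
print(toolmove((505,87,235),79))
```

```text
(array([ 190.3, -110.5, -211.7]), 'turn', np.float64(0.0006), 'j6', np.float64(27.6))
```

Request:
play_rows(commands=[[[0,0,-12,0],[0,0,-40,0],[0,0,-80,0],[15,-10,-115,0],[45,-27,-145,0],[80,-47,-170,0],[115,-67,-190,0],[150,-87,-204,0]]])

```text
time_s: 4.2
position: [489.4, 129.2, 382.9]
tool_rot: [[-0.19, -0.982, 0.002], [-0.982, 0.19, 0.001], [-0.002, -0.001, -1.0]]
force: [1.2, 0.1, -3.7]
gripper_width: 59.0
```

Request:
play_rows(commands=[[[25,-15,-5,0],[37,-22,-7,0],[40,-23,-8,0],[40,-23,-8,0],[40,-23,-8,0],[40,-23,-8,0]]])

```text
time_s: 4.8
position: [504.2, 88.2, 388.3]
tool_rot: [[-0.189, -0.982, -0.001], [-0.982, 0.189, -0.0], [0.0, 0.001, -1.0]]
force: [0.4, 0.5, -4.2]
gripper_width: 59.1
```

```bash
cat > l2.py <<'E'
exec(open('look.py').read())
print('block',rect(X,(610,67),50))
hp=bot.sense()
# held packer top face
P=np.array(s['position']);
for zz in (np.arange(-160,-100,4)):
    m=(abs(X[...,2]-(P[2]+zz))<2)&(np.hypot(X[...,0]-P[0],X[...,1]-P[1])<70); print(zz,m.sum(),end=' ')
E
python3 l2.py l2
```

```text
4.8 [504.2  88.2 388.3] [ 0.4  0.5 -4.2] 59.109191516007904 v 0.12 yaw -100.91064441341479
block {'c': (607.0, 68.5), 'mean': [609.4, 68.1, 50.5], 'wh': (95.3, 70.3), 'long_ang': -10.63, 'n': 10276}
-160 428 -156 532 -152 636 -148 698 -144 792 -140 9362 -136 20876 -132 892 -128 417 -124 889 -120 1537 -116 3681 -112 5657 -108 2453 -104 2534
```

View pics/l2.png

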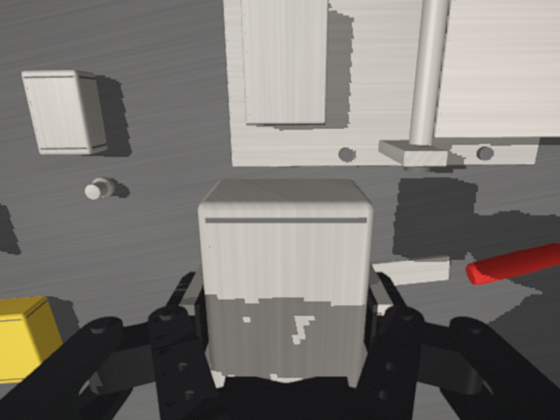

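The block shows at px (285,60), its far end cut by the frame. The held packer sits square in the jaws. Next I'll measure the held packer.

Run:
```python
from h import *
s=bot.sense();d=np.load('pics/l2.npy');X=cloud('wrist',d,s)
P=np.array(s['position'])
r=rect(X,P[:2],P[2]-137,3,75);print(r)
R=np.array(s['tool_rot'])
m=(abs(X[...,2]-(P[2]-137))<3)&(np.hypot(X[...,0]-P[0],X[...,1]-P[1])<70)
L=(X[m]-P)@R;print('local',np.percentile(L,[1,50,99],axis=0))
# slope of far edge of held packer
print(toolmove((609.5,68.2,130),79.3))
```

```text
{'c': (511.1, 89.4), 'mean': [515.7, 85.2, 250.7], 'wh': (79.8, 77.1), 'long_ang': 78.96, 'n': 29458}
local [[-28.87998326 -43.97912831 135.91613763]
 [  0.94145004 -12.52509867 137.66148531]
 [ 30.42760182  26.46966522 139.51686277]]
(array([  -0.4, -107.2,  103.6]), 'turn', np.float64(-0.0037), 'j6', np.float64(51.6))
```

Request:
play_rows(commands=[[[0,-15,5,0],[0,-48,20,0],[-0.5,-82,50,-0.003],[-0.5,-104,85,-0.003],[-0.6,-107.7,115,-0.003],[-0.6,-107.7,138,-0.003],[-0.6,-107.7,150,-0.003],[-0.6,-107.7,155,-0.003]]])

```text
time_s: 5.65
position: [610.4, 67.5, 232.1]
tool_rot: [[-0.187, -0.982, -0.002], [-0.982, 0.187, -0.001], [0.001, 0.002, -1.0]]
force: [-0.7, -0.5, -4.0]
gripper_width: 59.0
```

Request:
play_rows(commands=[[[0,0,2,0],[0,0,3.5,0],[0,0,4.5,0],[0,0,5,0],[0,0,5,0]]])

```text
time_s: 6.15
position: [610.4, 67.4, 229.2]
tool_rot: [[-0.188, -0.982, 0.001], [-0.982, 0.188, 0.0], [-0.0, -0.001, -1.0]]
force: [-0.1, 0.6, -5.3]
gripper_width: 58.9
```

Request:
play_rows(commands=[[[-0.6,0,0.5,0],[-0.6,0,1,0],[-0.6,0,1.5,0],[-0.6,0,1.5,0]]])

```text
time_s: 6.55
position: [610.5, 68.0, 228.3]
tool_rot: [[-0.187, -0.982, 0.001], [-0.982, 0.187, 0.0], [-0.0, -0.001, -1.0]]
force: [-5.5, 1.0, 5.2]
gripper_width: 59.1
```

Request:
play_rows(commands=[[[0,0,0,0],[0,0,0,0],[0,0,0,0],[0,0,-4,0],[0,0,-20,0],[0,0,-55,0],[0,0,-95,0],[0,0,-120,0]]], jaw=0)

```text
time_s: 7.35
position: [610.9, 67.8, 350.9]
tool_rot: [[-0.187, -0.982, 0.004], [-0.982, 0.187, 0.0], [-0.001, -0.004, -1.0]]
force: [0.1, 0.3, 0.2]
gripper_width: 85.4
```

Request:
play_rows(commands=[[[0,15,0,0],[0,30,0,0],[0,35,0,0],[0,35,0,0],[0,35,0,0]]])

```text
time_s: 7.85
position: [576.5, 74.5, 347.2]
tool_rot: [[-0.188, -0.982, 0.0], [-0.982, 0.188, -0.0], [0.0, -0.0, -1.0]]
force: [0.3, 0.1, -0.1]
gripper_width: 85.4
```

```bash
cat > l3.py <<'E'
exec(open('look.py').read())
print('large',rect(X,(610,67),90,6));print('block',rect(X,(610,67),50,6,85))
print('small->',toolmove((608,281,190),80.4))
E
python3 l3.py l3
```

```text
7.85 [576.5  74.5 347.2] [ 0.3  0.1 -0.1] 85.36967568017582 v 0.59 yaw -100.8081489725857
large {'c': (610.4, 67.3), 'mean': [613.2, 66.8, 90.5], 'wh': (88.9, 60.1), 'long_ang': -10.83, 'n': 11651}
block {'c': (655.9, 60.0), 'mean': [656.6, 60.4, 50.2], 'wh': (70.4, 11.8), 'long_ang': 85.58, 'n': 488}
small-> (array([-208.8,    7.9,    2.3]), 'turn', np.float64(-0.0213), 'j6', np.float64(56.4))
```

View pics/l3.png

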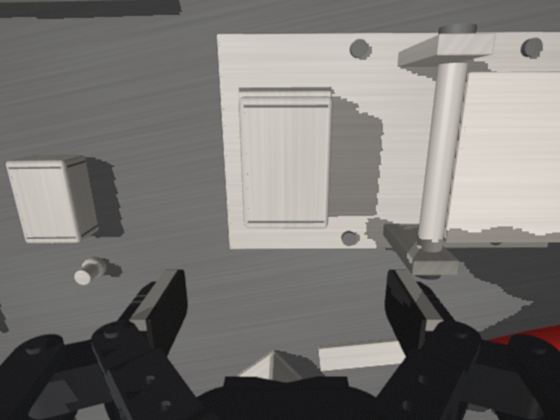

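The large packer sits square on the block at px (285,160). On to the small packer.

Request:
play_rows(commands=[[[-15,0,0,0],[-50,2,0,-0.005],[-95,4,0,-0.01],[-140,6,1,-0.015],[-180,7,2,-0.02],[-202,8,2,-0.021],[-209,8,2,-0.021],[-209,8,2,-0.021]]])

```text
time_s: 8.7
position: [607.7, 282.6, 344.2]
tool_rot: [[-0.166, -0.986, -0.001], [-0.986, 0.166, -0.001], [0.001, 0.001, -1.0]]
force: [0.5, 0.0, -0.3]
gripper_width: 85.4
```

Request:
play_rows(commands=[[[0,0,0,0],[0,0,0,0]]])

```text
time_s: 8.9
position: [607.6, 280.2, 345.6]
tool_rot: [[-0.168, -0.986, 0.0], [-0.986, 0.168, 0.0], [-0.0, -0.0, -1.0]]
force: [1.1, -0.3, -0.5]
gripper_width: 85.2
```

```bash
cat > l4.py <<'E'
exec(open('look.py').read())
r=rect(X,(608,281),34,6);print('small',r)
print('small->',toolmove((*r['c'],20),r['long_ang']+90))
E
python3 l4.py l4
```

```text
8.9 [607.6 280.2 345.6] [ 1.1 -0.3 -0.5] 85.16049470754646 v 0.25 yaw -99.68183936244066
small {'c': (608.0, 281.3), 'mean': [609.9, 280.9, 34.5], 'wh': (74.3, 50.2), 'long_ang': -10.33, 'n': 4917}
small-> (array([ -1.1,  -0.2, 170.9]), 'turn', np.float64(0.0112), 'j6', np.float64(42.2))
```

View pics/l4.png

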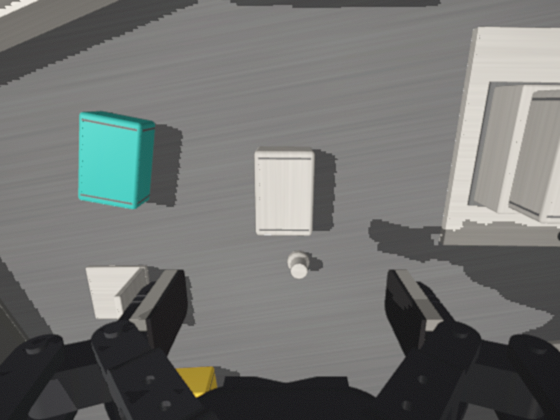

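The small packer is at px (285,193) and the bush at (298,265) is clear of the jaws. Grasping.

Request:
play_rows(commands=[[[0,0,20,0],[-1,0,60,0.01],[-1,0,100,0.01],[-1,0,135,0.011],[-1,0,157,0.011],[-1,0,167,0.011],[-1,0,169,0.011],[-1,0,169,0.011]]])

```text
time_s: 9.75
position: [608.1, 282.2, 177.5]
tool_rot: [[-0.178, -0.984, 0.002], [-0.984, 0.178, 0.001], [-0.001, -0.002, -1.0]]
force: [-0.7, -0.3, 0.2]
gripper_width: 85.2
```

Request:
play_rows(commands=[[[0,0,0,0],[0,0,0,0],[0,0,0,0],[0,0,0,0],[0,0,0,0]]], jaw=1, force=70)

```text
time_s: 10.25
position: [608.0, 282.5, 177.7]
tool_rot: [[-0.177, -0.984, 0.002], [-0.984, 0.177, 0.001], [-0.001, -0.002, -1.0]]
force: [-1.2, -0.0, 6.6]
gripper_width: 49.1
```

Request:
play_rows(commands=[[[0,0,-10,0],[0,0,-35,0],[0,0,-75,0],[0,0,-115,0],[0,0,-150,0],[0,0,-180,0],[0,0,-198,0],[0,0,-200,0]]])

```text
time_s: 11.05
position: [607.7, 282.3, 379.0]
tool_rot: [[-0.178, -0.984, 0.004], [-0.984, 0.178, 0.002], [-0.003, -0.003, -1.0]]
force: [1.3, 0.4, -4.0]
gripper_width: 48.5
```

Run:
```python
from h import *
s=bot.sense();print(s['time_s'],s['position'],s['force'],s['gripper_width'])
print(toolmove((518,85,235),79.2))
```

```text
11.05 [607.71959497 282.26406405 378.97012624] [ 1.3456961   0.42098452 -3.9605351 ] 48.47581997114922
(array([210. ,  53.2, -11.5]), 'turn', np.float64(0.0097), 'j6', np.float64(41.5))
```

Request:
play_rows(commands=[[[15,4,-2,0],[50,13,-4,0.002],[95,24,-7,0.005],[140,36,-9,0.008],[180,46,-11,0.01],[203,52,-11,0.01],[210,53,-11,0.01],[210,53,-11,0.01]]])

```text
time_s: 11.85
position: [517.5, 84.3, 386.1]
tool_rot: [[-0.189, -0.982, -0.002], [-0.982, 0.189, -0.0], [0.001, 0.002, -1.0]]
force: [-0.4, 0.6, -3.8]
gripper_width: 48.9
```

Request:
play_rows(commands=[[[0,0,0,0],[0,0,0,0],[0,0,0,0]]])

```text
time_s: 12.15
position: [518.5, 85.9, 386.6]
tool_rot: [[-0.187, -0.982, -0.001], [-0.982, 0.187, -0.0], [0.0, 0.001, -1.0]]
force: [-0.6, -0.6, -3.7]
gripper_width: 48.8
```

```bash
cat > l5.py <<'E'
exec(open('look.py').read())
print('large',rect(X,(610,67),90,6))
P=np.array(s['position']);R=np.array(s['tool_rot'])
L=(X-P)@R
for zc in range(128,156,3):
    print(zc,((abs(L[...,2]-zc)<1.5)&(abs(L[...,0])<35)&(abs(L[...,1])<60)).sum(),end='; ')
m=(abs(L[...,2]-140)<6)&(abs(L[...,0])<35)&(abs(L[...,1])<60)
print(np.percentile(L[m],[1,50,99],axis=0))
print(toolmove((610.4,67.3,130),79.2))
E
python3 l5.py l5
```

```text
12.15 [518.5  85.9 386.6] [-0.6 -0.6 -3.7] 48.82530870457634 v 0.3 yaw -100.76472113224283
large {'c': (610.3, 67.4), 'mean': [612.3, 67.0, 90.4], 'wh': (89.2, 60.2), 'long_ang': -10.75, 'n': 10658}
128 196; 131 567; 134 596; 137 371; 140 416; 143 20078; 146 1227; 149 484; 152 438; 155 399; [[-27.40832919 -36.74416952 135.89577304]
 [  0.64016058  -7.42750753 143.12132137]
 [ 28.06608422  31.01987623 145.45585576]]
(array([  1. , -93.9, 102. ]), 'turn', np.float64(0.0006), 'j6', np.float64(52.8))
```

View pics/l5.png

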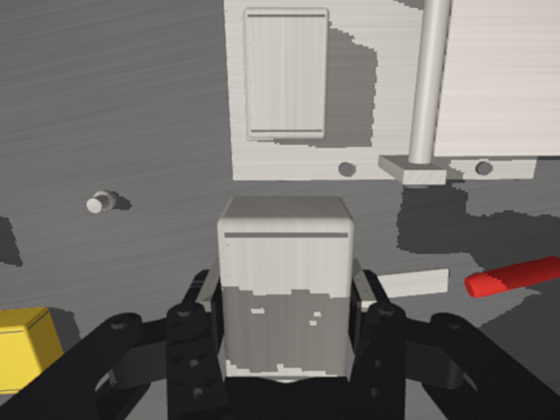

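Request:
play_rows(commands=[[[0,-12,3,0],[0,-45,12,0],[0.6,-76,35,0],[0.6,-92,65,0],[0.6,-94,90,0],[0.6,-94,106,0],[0.6,-94,112,0],[0.6,-94,115,0]]])

```text
time_s: 13.0
position: [610.8, 66.8, 271.5]
tool_rot: [[-0.187, -0.982, -0.001], [-0.982, 0.187, -0.001], [0.001, 0.001, -1.0]]
force: [0.3, -0.6, -2.9]
gripper_width: 49.2
```

Request:
play_rows(commands=[[[0,0,0.5,0],[0,0,1.5,0],[0,0,2.5,0],[0,0,2.5,0]]])

```text
time_s: 13.4
position: [610.4, 66.9, 270.2]
tool_rot: [[-0.188, -0.982, 0.001], [-0.982, 0.188, 0.0], [-0.0, -0.001, -1.0]]
force: [-0.6, 0.4, -3.5]
gripper_width: 48.7
```

Request:
play_rows(commands=[[[-0.6,0,0.7,0],[-0.6,0,1.4,0],[-0.6,0,2,0],[-0.6,0,2,0]]])

```text
time_s: 13.8
position: [610.5, 67.4, 267.8]
tool_rot: [[-0.188, -0.982, 0.0], [-0.982, 0.188, 0.0], [-0.0, -0.0, -1.0]]
force: [-0.7, 0.5, -2.7]
gripper_width: 48.9
```

Request:
play_rows(commands=[[[0,0,0.5,0],[0,0,1,0],[0,0,1,0]]])

```text
time_s: 14.1
position: [610.4, 67.4, 267.7]
tool_rot: [[-0.187, -0.982, 0.001], [-0.982, 0.187, 0.0], [-0.0, -0.001, -1.0]]
force: [-4.7, 2.0, 5.3]
gripper_width: 48.7
```

Request:
play_rows(commands=[[[0,0,0,0],[0,0,0,0],[0,0,0,0],[0,0,-4,0],[0,0,-20,0],[0,0,-55,0],[0,0,-90,0],[0,0,-105,0]]], jaw=0)

```text
time_s: 14.9
position: [611.0, 67.3, 376.1]
tool_rot: [[-0.187, -0.982, 0.006], [-0.982, 0.187, 0.001], [-0.002, -0.006, -1.0]]
force: [0.3, 0.4, 0.2]
gripper_width: 85.5
```

Request:
play_rows(commands=[[[0,15,0,0],[0,30,0,0],[0,35,0,0],[0,35,0,0],[0,35,0,0]]])

```text
time_s: 15.4
position: [576.4, 73.9, 371.8]
tool_rot: [[-0.188, -0.982, 0.0], [-0.982, 0.188, -0.0], [0.0, -0.0, -1.0]]
force: [0.5, 0.2, 0.4]
gripper_width: 85.1
```

```bash
cat > l6.py <<'E'
exec(open('look.py').read())
print('small',rect(X,(610,67),124,6));print('large',rect(X,(610,67),90,6));
X=cloud('top',bot.capture('top')[1]);print('top cam stack',rect(X,(610,67),124,6))
print('bar->',toolmove((573,-160,200),79.2))
E
python3 l6.py l6
```

```text
15.4 [576.4  73.9 371.8] [0.5 0.2 0.4] 85.07319993885001 v 0.49 yaw -100.81178143861065
small {'c': (610.2, 66.8), 'mean': [612.3, 66.4, 124.5], 'wh': (74.0, 50.2), 'long_ang': -10.93, 'n': 8717}
large {'c': (610.9, 67.4), 'mean': [642.9, 66.8, 90.1], 'wh': (87.4, 60.1), 'long_ang': -10.83, 'n': 1207}
top cam stack {'c': (589.7, 70.1), 'mean': [587.4, 69.8, 123.0], 'wh': (50.3, 35.6), 'long_ang': 79.49, 'n': 210}
bar-> (array([230.4, -40.4,  16.8]), 'turn', np.float64(-0.0005), 'j6', np.float64(56.5))
```

View pics/l6.png

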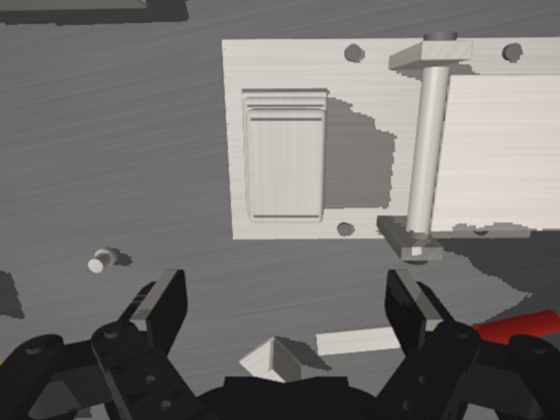

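The stack is good: small (610.2,66.8) on large (610.9,67.4), angles within 0.2°. Now to look at the bar.

Request:
play_rows(commands=[[[15,-2,0,0],[50,-6,0,0],[97,-11,0,0],[145,-17,2,0],[193,-22,8,0],[240,-28,15,0],[280,-32,20,0],[297.5,-34,22,0]]], jaw=0.5)

```text
time_s: 16.3
position: [552.6, -228.6, 348.7]
tool_rot: [[-0.191, -0.982, -0.002], [-0.982, 0.191, -0.0], [0.001, 0.002, -1.0]]
force: [-0.2, 2.2, 0.3]
gripper_width: 42.7
```

Request:
play_rows(commands=[[[0,0,0,0],[0,0,0,0],[0,0,0,0]]])

```text
time_s: 16.6
position: [553.8, -224.2, 349.8]
tool_rot: [[-0.187, -0.982, 0.0], [-0.982, 0.187, 0.0], [-0.0, -0.0, -1.0]]
force: [-0.7, -0.5, -0.1]
gripper_width: 43.1
```

```bash
cat > l7.py <<'E'
exec(open('look.py').read())
yw=np.radians(79.2);ey=np.array([np.cos(yw),np.sin(yw)]);ex=np.array([ey[1],-ey[0]])
# fixture frame around expected hinge
H=np.array([589.2,-40.])
Q=X[...,:2]-H;fx=Q@ex;fy=Q@ey;z=X[...,2]
m=(abs(fx)<45)&(abs(fy+190)<14)&(z>66)&(z<95)
print('bar n',m.sum(),'fy',np.percentile(fy[m],[1,50,99]),'z',np.percentile(z[m],[50,99]))
c=np.polyfit(fx[m],fy[m],1);print('slope deg',np.degrees(np.arctan(c[0])),'at0',c[1])
m2=(abs(fy+190)<5)&(z>66)&(z<95);print('bar fx extent',np.percentile(fx[m2],[0.5,99.5]))
m3=(fy>-150)&(fy<-40)&(z>70)&(z<90)&(abs(fx)<75);print('plate fx',np.percentile(fx[m3],[0.5,99.5]),'fy',np.percentile(fy[m3],[0.5,99.5]),'z',np.median(z[m3]))
E
python3 l7.py l7; python3 -c "
from h import *
print([(r['position'],r['p']) for r in bot.place_of('wrist','bar')],[(r['position'],r['p']) for r in bot.place_of('wrist','hinge')])"
```

```text
16.6 [ 553.8 -224.2  349.8] [-0.7 -0.5 -0.1] 43.09239288579581 v 0.75 yaw -100.78370637779635
bar n 2208 fy [-196.92476372 -189.96456109 -183.165194  ] z [81.55803774 83.67924231]
slope deg 0.4410646163571571 at0 -190.01107954068002
bar fx extent [-57.91979226  61.31762895]
plate fx [-57.58002036  60.78737391] fy [-145.53152516  -40.54026536] z 79.71879067384799
[([558.8, -226.2, 72.4], 0.66), ([591.3, -31.5, 76.2], 0.16)] [([592.6, -30.2, 71.9], 0.95)]
```

View pics/l7.png

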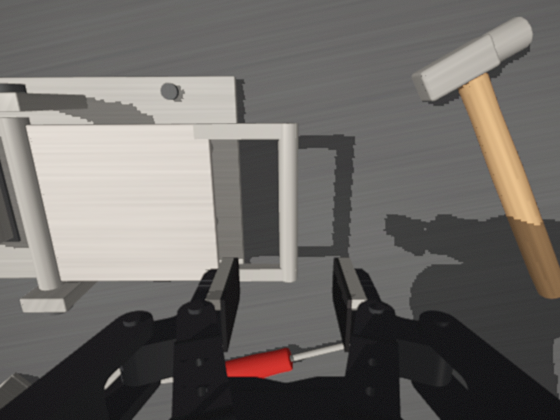

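The bar shows at px (290,200), between stays, and my measured position of about (555,-227) agrees with the network. The gap for the inner finger is clear at half closure. I'll descend onto the bar.

Request:
play_rows(commands=[[[1,-1,15,0.003],[2.4,-2,45,0.006],[2.4,-2,75,0.006],[2.4,-2,100,0.006],[2.4,-2,114,0.006],[2.4,-2,119,0.006],[2.4,-2,120,0.006],[2.4,-2,120,0.006]]], jaw=0.5)

```text
time_s: 17.55
position: [555.6, -227.2, 230.7]
tool_rot: [[-0.193, -0.981, 0.002], [-0.981, 0.193, -0.001], [0.0, -0.002, -1.0]]
force: [0.7, 0.3, 0.6]
gripper_width: 42.9
```

Run:
```python
exec(open('h.py').read())
s,p,d,X=shot('l8');print(s['position'],s['force'],s['torque'])
```

```text
[ 555.60815977 -227.19753879  230.66738703] [0.73593605 0.25545813 0.55855329] [-0.01457011  0.03153091  0.02815244]
```

View pics/l8.png

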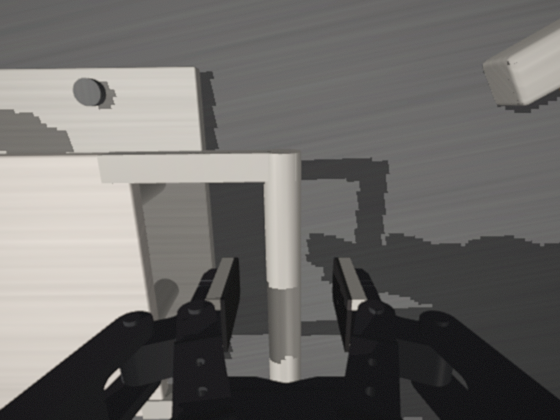

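Request:
play_rows(commands=[[[0,0,0,-0.008],[0,0,0,-0.008],[0,0,0,-0.008],[0,0,0,-0.008],[0,0,0,-0.008]]], jaw=1, force=45)

```text
time_s: 18.1
position: [555.5, -226.6, 230.6]
tool_rot: [[-0.185, -0.983, 0.002], [-0.983, 0.185, 0.001], [-0.001, -0.002, -1.0]]
force: [-0.6, 4.8, 4.7]
gripper_width: 12.4
```

Run:
```python
import numpy as np
f=lambda t:np.array([-190*(1-np.cos(np.radians(t))),0,-190*np.sin(np.radians(t)),0])
for c in ([0,.5,2,4,7,10,13,16,18],[18,20,23,26,29,32,35,38,40],[40,42,45,48,51,54,57,60,62],[62,64,67,70,73,76,78,79.5,80],[80,82,84,86,87.5,88.5,89.3,89.8,90]):
    print((np.array([f(t) for t in c[1:]])-f(c[0])).round(1).tolist())
```

```text
[[-0.0, 0.0, -1.7, 0.0], [-0.1, 0.0, -6.6, 0.0], [-0.5, 0.0, -13.3, 0.0], [-1.4, 0.0, -23.2, 0.0], [-2.9, 0.0, -33.0, 0.0], [-4.9, 0.0, -42.7, 0.0], [-7.4, 0.0, -52.4, 0.0], [-9.3, 0.0, -58.7, 0.0]]
[[-2.2, 0.0, -6.3, 0.0], [-5.8, 0.0, -15.5, 0.0], [-9.9, 0.0, -24.6, 0.0], [-14.5, 0.0, -33.4, 0.0], [-19.6, 0.0, -42.0, 0.0], [-25.1, 0.0, -50.3, 0.0], [-31.0, 0.0, -58.3, 0.0], [-35.2, 0.0, -63.4, 0.0]]
[[-4.4, 0.0, -5.0, 0.0], [-11.2, 0.0, -12.2, 0.0], [-18.4, 0.0, -19.1, 0.0], [-26.0, 0.0, -25.5, 0.0], [-33.9, 0.0, -31.6, 0.0], [-42.1, 0.0, -37.2, 0.0], [-50.5, 0.0, -42.4, 0.0], [-56.3, 0.0, -45.6, 0.0]]
[[-5.9, 0.0, -3.0, 0.0], [-15.0, 0.0, -7.1, 0.0], [-24.2, 0.0, -10.8, 0.0], [-33.6, 0.0, -13.9, 0.0], [-43.2, 0.0, -16.6, 0.0], [-49.7, 0.0, -18.1, 0.0], [-54.6, 0.0, -19.1, 0.0], [-56.2, 0.0, -19.4, 0.0]]
[[-6.6, 0.0, -1.0, 0.0], [-13.1, 0.0, -1.8, 0.0], [-19.7, 0.0, -2.4, 0.0], [-24.7, 0.0, -2.7, 0.0], [-28.0, 0.0, -2.8, 0.0], [-30.7, 0.0, -2.9, 0.0], [-32.3, 0.0, -2.9, 0.0], [-33.0, 0.0, -2.9, 0.0]]
```

Request:
play_rows(commands=[[[0,0,-1.7,0],[-0.1,0,-6.6,0],[-0.5,0,-13.3,0],[-1.4,0,-23.2,0],[-2.9,0,-33,0],[-4.9,0,-42.7,0],[-7.4,0,-52.4,0],[-9.3,0,-58.7,0]]])

```text
time_s: 18.9
position: [557.1, -218.0, 289.2]
tool_rot: [[-0.186, -0.983, 0.001], [-0.983, 0.186, -0.0], [-0.0, -0.001, -1.0]]
force: [3.0, 1.6, -5.0]
gripper_width: 12.5
```

Low forces; I'll continue.

Request:
play_rows(commands=[[[-2.2,0,-6.3,0],[-5.8,0,-15.5,0],[-9.9,0,-24.6,0],[-14.5,0,-33.4,0],[-19.6,0,-42,0],[-25.1,0,-50.3,0],[-31,0,-58.3,0],[-35.2,0,-63.4,0]]])

```text
time_s: 19.7
position: [563.2, -184.6, 353.9]
tool_rot: [[-0.186, -0.983, 0.001], [-0.983, 0.186, -0.004], [0.004, -0.001, -1.0]]
force: [1.9, -6.9, 1.3]
gripper_width: 12.5
```

Request:
play_rows(commands=[[[-4.4,0,-5,0],[-11.2,0,-12.2,0],[-18.4,0,-19.1,0],[-26,0,-25.5,0],[-33.9,0,-31.6,0],[-42.1,0,-37.2,0],[-50.5,0,-42.4,0],[-56.3,0,-45.6,0]]])

```text
time_s: 20.5
position: [572.8, -130.8, 402.2]
tool_rot: [[-0.187, -0.982, 0.002], [-0.982, 0.187, -0.009], [0.008, -0.004, -1.0]]
force: [-2.7, -9.4, 10.2]
gripper_width: 12.2
```

Run:
```python
exec(open('h.py').read())
s,p,d,X=shot('l9');print(s['position'],s['force'],s['torque'],s['gripper_width'])
p,d=bot.capture('scene');cv2.imwrite('pics/s9.png',p)
```

```text
[ 572.81058553 -130.81876391  402.21570288] [-2.66411026 -9.43195827 10.18694699] [-3.83906239  0.92731868  0.08238952] 12.24347640138362
```

View pics/s9.png

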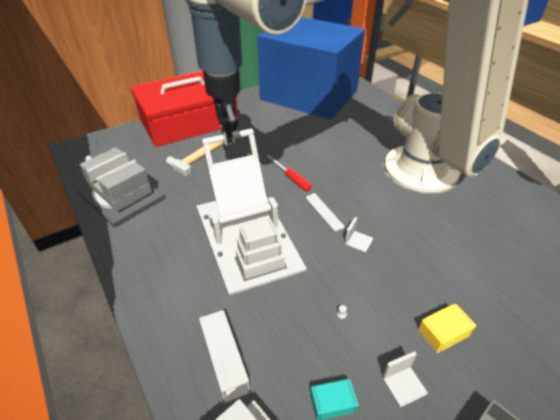

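View pics/l9.png

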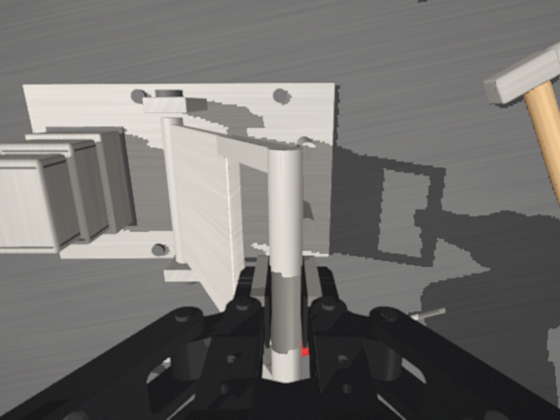

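The leaf is at about 62°, and the bar is turning in the grip with moderate forces. I'll relax the grip a little to free its rotation, then continue.

Request:
play_rows(commands=[[[0,0,0,0],[0,0,0,0],[0,0,0,0]]], force=25)

```text
time_s: 20.9
position: [572.7, -131.1, 402.1]
tool_rot: [[-0.187, -0.982, 0.003], [-0.982, 0.187, -0.008], [0.008, -0.004, -1.0]]
force: [-3.1, -8.8, 11.4]
gripper_width: 12.5
```

Run:
```python
exec(open('h.py').read())
s=bot.sense();print(s['position'],s['force'],s['torque'],s['gripper_width'],s['tool_rot'],s['effort'])
```

```text
[ 572.71859438 -131.1371447   402.05360467] [-3.08048055 -8.82311694 11.42363524] [-3.52385005  0.92786528  0.1100501 ] 12.458113259086161 [[-0.18714    -0.98233003  0.00251713]
 [-0.98230418  0.18711413 -0.00817349]
 [ 0.00755808 -0.00400218 -0.99996343]] [  5.60331523 -36.43628597  20.73152661   0.2750476    1.11827038
  -0.06091046]
```

```bash
cat > bar.py <<'E'
from h import *
import sys
s,p,d,X=shot(sys.argv[1])
P=np.array(s['position']);R=np.array(s['tool_rot'])
print(np.round(P,1),np.round(s['force'],1),np.round(s['torque'],2),'t',s['time_s'])
ey=np.array([np.sin(np.radians(10.7)),np.cos(np.radians(10.7))]);ex=np.array([ey[1],-ey[0]])
H=np.array([590.9,-40.3])
G=P+R[:,2]*GO
print('grasp pt fy,z',np.round((G[:2]-H)@ey,1),np.round(G[2],1))
Q=X[...,:2]-H;fx=Q@ex;fy=Q@ey;z=X[...,2]
g=(G[:2]-H)@ey
m=(fx>15)&(fx<45)&(abs(fy-g)<14)&(abs(z-G[2])<25)&np.isfinite(z)
a=np.c_[fy[m],z[m]]
# fit circle r=7 to cross-section
from scipy.optimize import least_squares
f=least_squares(lambda c:np.hypot(a[:,0]-c[0],a[:,1]-c[1])-7,[g,G[2]],loss='soft_l1').x
print('bar n',m.sum(),'centre fy,z',np.round(f,1),'r from hinge',np.hypot(f[0],f[1]-75).round(1),'ang',np.degrees(np.arctan2(f[1]-75,-f[0])).round(2))
E
python3 bar.py l10
```

```text
[ 572.7 -131.1  402.1] [-3.1 -8.8 11.4] [-3.52  0.93  0.11] t 20.9
grasp pt fy,z -93.8 247.4
bar n 2461 centre fy,z [-94.5 252.7] r from hinge 201.3 ang 61.99
```

```bash
cat > fit.py <<'E'
from h import *
from scipy.optimize import least_squares
ey=np.array([np.sin(np.radians(10.7)),np.cos(np.radians(10.7))]);ex=np.array([ey[1],-ey[0]])
H=np.array([590.9,-40.3])
def fx(X):
    Q=X[...,:2]-H;return np.stack([Q@ex,Q@ey,X[...,2]],-1)
def line(a):
    c=a.mean(0);u=np.linalg.svd(a-c)[2][0];return c,u
E
python3 - <<'E'
from fit import *
R8=np.array([[-0.193,-0.981,0.002],[-0.981,0.193,-0.001],[0,-0.002,-1.0]])
R7=np.array([[-0.187,-0.982,0],[-0.982,0.187,0],[0,0,-1.0]])
R10=np.array([[-0.18714,-0.98233,0.00251713],[-0.98230418,0.18711413,-0.00817349],[0.00755808,-0.00400218,-0.99996343]])
for n,P,R,g,z0 in (('l7',[553.8,-224.2,349.8],R7,-190,75),('l8',[555.61,-227.2,230.67],R8,-190,75),('l10',[572.72,-131.14,402.05],R10,-94,250)):
    F=fx(cloud('wrist',np.load(f'pics/{n}.npy'),dict(position=P,tool_rot=R)))
    for lo,hi in((15,30),(30,48)):
        m=(F[...,0]>lo)&(F[...,0]<hi)&(abs(F[...,1]-g)<14)&(abs(F[...,2]-z0)<25)
        a=F[m][:,1:]
        if len(a)<20: continue
        f=least_squares(lambda c:np.hypot(a[:,0]-c[0],a[:,1]-c[1])-7,[g,z0],loss='soft_l1').x
        print(n,lo,'bar',f.round(1),'n',len(a),'zmax',np.percentile(a[:,1],99).round(1))
    # plate surface profile mid
    for y in range(int(g)+50,0,12):
        m=(abs(F[...,0])<40)&(abs(F[...,1]-y)<2);
        if m.sum()>10: print('  fy',y,'z',np.nanmedian(F[...,2][m]).round(1),end='')
    print()
    # hinge rod
    m=(abs(F[...,0])<35)&(abs(F[...,1])<16)&(F[...,2]>65)&(F[...,2]<95)
    if m.sum()>50:print('  rod fy',np.percentile(F[...,1][m],[2,50,98]).round(1),'z',np.percentile(F[...,2][m],[50,98]).round(1))
E
```

```text
l7 15 bar [-189.9   75.6] n 391 zmax 83.7
l7 30 bar [-189.9   75.5] n 511 zmax 83.5
  fy -140 z 248.8  fy -128 z 80.1  fy -116 z 79.7  fy -104 z 79.7  fy -92 z 79.7  fy -80 z 79.7  fy -68 z 79.7  fy -56 z 79.7  fy -44 z 79.7  fy -32 z 79.7  fy -20 z 79.7  fy -8 z 80.4
  rod fy [-15.5  -6.    5. ] z [82.4 85.6]
l8 15 bar [-190.2   75.6] n 1258 zmax 83.7
l8 30 bar [-190.1   75.6] n 1703 zmax 83.5
  fy -140 z 124.3  fy -128 z 79.2  fy -116 z 79.3  fy -104 z 79.7  fy -92 z 79.8  fy -80 z 79.7  fy -68 z 79.8
l10 15 bar [-94.7 252.7] n 1174 zmax 248.3
l10 30 bar [-94.4 252.7] n 1554 zmax 248.4
  fy -44 z 304.1  fy -32 z 140.2  fy -20 z 118.8  fy -8 z 97.9
  rod fy [-6.   1.7  7.8] z [84.3 94.3]
```

The bar cross-section fit locked onto the wrong side. The bar's top at z≈248 puts its centre at (-94, 241), radius ≈191 mm, which is right on the arc. The bar is simply rolling slightly down the pads (~6 mm). I'll continue at the lighter grip and keep an eye on it.

Request:
play_rows(commands=[[[-5.9,0,-2,0],[-13,0,-5,0],[-20,0,-8,0],[-27,0,-10.5,0],[-34,0,-12.5,0],[-40,0,-14,0],[-45,0,-15,0],[-48,0,-15.5,0]]])

```text
time_s: 21.75
position: [581.2, -83.7, 419.6]
tool_rot: [[-0.187, -0.982, 0.005], [-0.982, 0.187, -0.008], [0.007, -0.006, -1.0]]
force: [-6.5, -6.8, 20.3]
gripper_width: 12.5
```

```bash
cat > bar.py <<'E'
from fit import *
import sys
s,p,d,X=shot(sys.argv[1])
P=np.array(s['position']);R=np.array(s['tool_rot'])
print(np.round(P,1),np.round(s['force'],1),np.round(s['torque'],2),'t',s['time_s'],'tilt',R[:,2].round(4),s['gripper_width'])
G=P+R[:,2]*GO
g=fx(G);print('grasp fixture',g.round(1))
F=fx(X)
m=(F[...,0]>15)&(F[...,0]<48)&(abs(F[...,1]-g[1])<14)&(abs(F[...,2]-g[2])<25)
a=F[m][:,1:];zt=np.percentile(a[:,1],98);b=a[a[:,1]>zt-6]
f=least_squares(lambda c:np.hypot(b[:,0]-c[0],b[:,1]-c[1])-7,[g[1],zt-7],bounds=([-300,zt-12],[100,zt-4]),loss='soft_l1').x
print('bar n',len(b),'centre fy,z',f.round(1),'r',np.hypot(f[0],f[1]-75).round(1),'ang',np.degrees(np.arctan2(f[1]-75,-f[0])).round(2))
E
python3 bar.py l11
```

```text
[581.2 -83.7 419.6] [-6.5 -6.8 20.3] [-2.95  2.44  0.04] t 21.75 tilt [ 0.0048 -0.0082 -1.    ] 12.521202368076816
grasp fixture [ -0.5 -45.5 265. ]
bar n 2726 centre fy,z [-46.2 259.9] r 190.6 ang 75.96
```

View pics/l11.png

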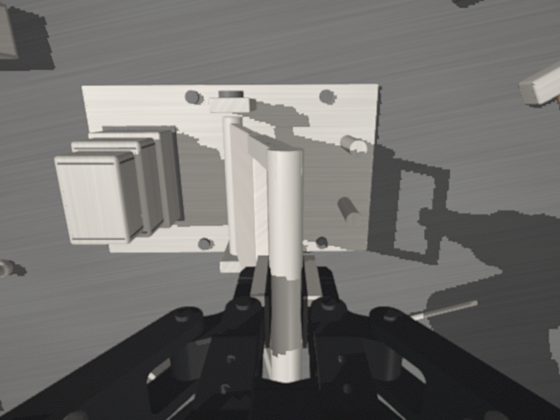

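Request:
play_rows(commands=[[[-4,0,-2,0],[-10,0,-4,0],[-17,0,-6,0],[-24,0,-7.5,0],[-30,0,-9,0],[-34,0,-9.5,0],[-36.5,0,-10,0],[-38,0,-10,0]]])

```text
time_s: 22.6
position: [589.3, -44.0, 424.4]
tool_rot: [[-0.186, -0.983, 0.0], [-0.983, 0.186, -0.001], [0.001, -0.001, -1.0]]
force: [-1.1, -1.7, 7.0]
gripper_width: 12.6
```

```bash
cat >> bar.py <<'E'
# leaf plate points & rod & stay
for y0,y1,z0,z1,n in((-25,25,80,200,'plate'),):
    for x0,x1 in((-40,-10),(-10,20),(20,48),(48,62)):
        m=(F[...,0]>x0)&(F[...,0]<x1)&(abs(F[...,1])<30)&(F[...,2]>95)&(F[...,2]<245)
        if m.sum()>60:
            q=F[m];c=np.polyfit(q[:,2],q[:,1],1);print(n,x0,x1,m.sum(),'lean deg',np.degrees(np.arctan(c[0])).round(2),'z',np.percentile(q[:,2],[2,98]).round(0),'fy@75,265',np.polyval(c,[75,265]).round(1))
m=(abs(F[...,0])<50)&(abs(F[...,1])<14)&(F[...,2]>68)&(F[...,2]<90)
if m.sum()>50:print('rod fy',np.percentile(F[...,1][m],[2,50,98]).round(1),'z',np.percentile(F[...,2][m],[50,98]).round(1))
E
python3 bar.py l12
```

```text
[589.3 -44.  424.4] [-1.1 -1.7  7. ] [-0.92  0.58 -0.02] t 22.6 tilt [ 5.0e-04 -1.3e-03 -1.0e+00] 12.588077986153099
grasp fixture [ -0.7  -4.1 269.7]
bar n 2770 centre fy,z [ -4.7 265.6] r 190.6 ang 88.57
plate 48 62 325 lean deg -1.58 z [103. 244.] fy@75,265 [ 0.5 -4.7]
```

View pics/l12.png

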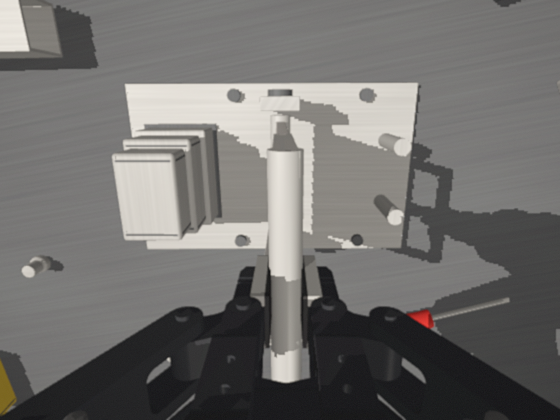

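Request:
play_rows(commands=[[[-1.5,0,-0.5,0],[-3,0,-1,0],[-4,0,-1.5,0],[-4.7,0,-2,0],[-5,0,-2,0],[-5,0,-2,0],[-5,0,-2,0],[-5,0,-2,0]]])

```text
time_s: 23.45
position: [590.6, -38.6, 424.8]
tool_rot: [[-0.186, -0.983, -0.001], [-0.983, 0.186, 0.001], [-0.001, 0.001, -1.0]]
force: [-3.5, -0.2, 2.1]
gripper_width: 12.4
```

```bash
python3 bar.py l13
python3 - <<'E'
from fit import *
for c in('scene','top'):
    p,d=bot.capture(c);cv2.imwrite(f'pics/{c}13.png',p)
    F=fx(cloud(c,d))
    for x0,x1 in((-62,-20),(-20,20),(20,62)):
        m=(F[...,0]>x0)&(F[...,0]<x1)&(abs(F[...,1])<25)&(F[...,2]>105)&(F[...,2]<195)
        if m.sum()>30:
            q=F[m];k=np.polyfit(q[:,2],q[:,1],1);r=q[:,1]-np.polyval(k,q[:,2]);q=q[abs(r)<5];k=np.polyfit(q[:,2],q[:,1],1)
            print(c,x0,m.sum(),'lean',np.degrees(np.arctan(k[0])).round(2),'fy@75',np.polyval(k,75).round(1))
    print([(np.round(r['position'],1).tolist(),round(r['p'],2),fx(np.array(r['position'])).round(1)) for t in('bar','hinge') for r in bot.place_of(c,t)[:1]])
E
```

```text
[590.6 -38.6 424.8] [-3.5 -0.2  2.1] [-0.43  1.08  0.01] t 23.45 tilt [-6.e-04  9.e-04 -1.e+00] 12.447752112861673
grasp fixture [ -0.8   1.7 270.1]
bar n 2756 centre fy,z [  1.1 265.6] r 190.6 ang 90.32
plate 48 62 314 lean deg 0.43 z [106. 244.] fy@75,265 [-0.1  1.3]
scene -62 461 lean 0.09 fy@75 3.8
scene -20 492 lean 0.35 fy@75 3.8
scene 20 525 lean 0.14 fy@75 4.1
[([585.8, -40.8, 266.4], 0.89, array([ -4.9,  -1.4, 266.4])), ([588.3, -40.3, 78.3], 0.9, array([-2.6, -0.5, 78.3]))]
[([591.5, -39.8, 267.9], 0.57, array([  0.5,   0.6, 267.9])), ([591.3, -40.1, 77.8], 0.75, array([ 0.4,  0.3, 77.8]))]
```

View pics/scene13.png

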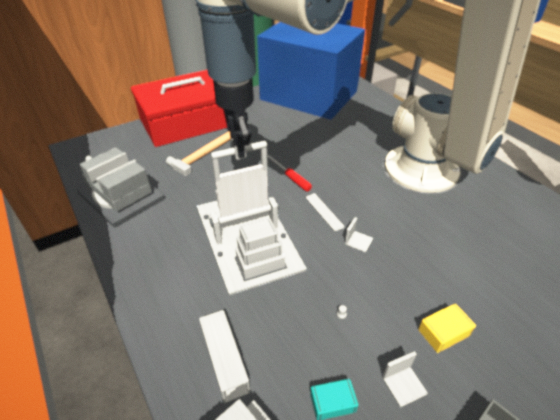

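All estimates agree within 0.4°. I'll trim 0.8 mm back, firm the grip and let it settle.

Request:
play_rows(commands=[[[0.4,0,0,0],[0.8,0,0,0],[0.8,0,0,0],[0.8,0,0,0],[0.8,0,0,0],[0.8,0,0,0],[0.8,0,0,0],[0.8,0,0,0]]], force=40)

```text
time_s: 24.6
position: [590.4, -39.7, 424.7]
tool_rot: [[-0.186, -0.983, -0.001], [-0.983, 0.186, 0.0], [-0.0, 0.001, -1.0]]
force: [-5.3, -0.1, 2.3]
gripper_width: 12.4
```

Request:
play_rows(commands=[[[0,0,0,0],[0,0,0,0],[0,0,0,0],[0,0,0,0],[0,0,0,0]]])

```text
time_s: 25.1
position: [590.5, -39.6, 424.7]
tool_rot: [[-0.186, -0.983, -0.001], [-0.983, 0.186, 0.0], [-0.0, 0.001, -1.0]]
force: [-5.6, -0.3, 2.4]
gripper_width: 12.3
```

```bash
python3 bar.py l14
python3 - <<'E'
from fit import *
s=bot.sense();print('vel',np.abs(s['joint_velocities']).max())
d=bot.capture('scene')[1];X=cloud('scene',d);F=fx(X)
m=(abs(F[...,0])<62)&(abs(F[...,1])<25)&(F[...,2]>105)&(F[...,2]<195)
q=F[m];k=np.polyfit(q[:,2],q[:,1],1);q=q[abs(q[:,1]-np.polyval(k,q[:,2]))<5];print('scene lean',np.degrees(np.arctan(np.polyfit(q[:,2],q[:,1],1)[0])))
print('small',rect(X,(610,67),124,6),'large',rect(X,(610,67),90,6))
W=cloud('wrist',np.load('pics/l14.npy'),s);print('wrist small',rect(W,(610,67),124,6),'block',rect(W,(610,67),50,4))
for t in('bush','bracket','hammer','driver','flatbar'):print(t,[(np.round(r['position'],0).tolist(),round(r['p'],2)) for r in bot.place_of('scene',t)[:2]])
E
```

```text
[590.5 -39.6 424.7] [-5.6 -0.3  2.4] [-0.08  1.78  0.04] t 25.1 tilt [-8.e-04  2.e-04 -1.e+00] 12.270635747407274
grasp fixture [ -0.7   0.6 270. ]
bar n 2734 centre fy,z [-1.000e-01  2.656e+02] r 190.6 ang 89.98
plate 48 62 325 lean deg -0.11 z [105. 244.] fy@75,265 [ 0.3 -0. ]
vel 0.05829890239881633
scene lean 0.029292961071074416
small {'c': (612.5, 67.3), 'mean': [613.9, 69.5, 123.0], 'wh': (74.5, 52.6), 'long_ang': -11.53, 'n': 590} large {'c': (612.8, 69.5), 'mean': [625.8, 83.5, 89.3], 'wh': (91.4, 60.6), 'long_ang': -13.15, 'n': 282}
wrist small {'c': (610.3, 66.3), 'mean': [612.0, 64.9, 124.4], 'wh': (74.6, 49.9), 'long_ang': -10.91, 'n': 5409} block {'c': (609.5, 67.7), 'mean': [623.3, 45.1, 50.2], 'wh': (100.1, 69.6), 'long_ang': -10.56, 'n': 929}
bush [([530.0, 277.0, -0.0], 0.51)]
bracket [([358.0, 130.0, 1.0], 0.84), ([524.0, 468.0, -2.0], 0.63)]
hammer [([521.0, -425.0, 4.0], 0.57)]
driver [([367.0, -192.0, 2.0], 0.73), ([520.0, -426.0, -1.0], 0.49)]
flatbar [([368.0, 1.0, 6.0], 0.68)]
```

Leaf plumb to within 0.1°, still, stack within about 1.5 mm of centre. Handing in.

```bash
python3 -c "
from station import bot
print(bot.job_done())"
```

```text
the job is handed in; nothing more can be done
None
```

The job is handed in at 25 s of the 72 s allowed: the stack is built, and the arm is gripping the bar at 40 N with the leaf standing upright and still. No verdict was reported.

- **Stack:** The larger packer is on the stop block with the smaller one on top, and both are let go. The last wrist view put the small packer about 1.5 mm off the block's centre and within 0.4° of its axis. The large packer, last measured just after placing, was within about 1.5 mm and 0.3°. The scene camera, partly blocked from the stack, read 1–3 mm and up to 2.6° different, so I trusted the wrist camera.
- **Leaf:** The bar measured 89.98° around the hinge. The leaf's lean was -0.1° in the wrist camera and 0.03° in the scene camera. The arm was still, with about 6 N at the wrist.
- **Bar in the grip:** During the swing the bar rolled about 5 mm down the pads. It is still between them, and no contact force I read exceeded about 23 N.
- **Other items:** The bush, both brackets and the hammer read within 6 mm of their first positions, about the detector's own error. I had no first position for the screwdriver or flat bar to compare with, but the arm never worked near them. I did not re-measure the yellow and turquoise look-alikes and never went for them.

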